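Vent the vacuum pot and hang the coated sample on the drying rail

TASK

Turn the red vent tap on the clear lid fully open to let the vacuum out, and only then lift the lid off the pot and set it down upright, not dropped, on the middle of the cork mat. Take the green colour sample out of the pot and lower it astride the free part of the steel rail under the drying lamp, one leg each side, hanging straight down, letting go only once it sits on the rail. Do not knock the lamp rack, the blue sample already hanging there, the glue bottle or the two paint tins.

Things in the scene. Friction and masses are not known exactly. Their poses are not given: they have to be found in the camera images.
- tap (a joint): Vent tap on top of the lid; value is its angle in rad: 0 = closed, 1.57 = fully open (end stop), starts within 0 to 0.15. Grows counter-clockwise seen from above. It turns lightly (about 0.03 N m) and stays where left.
- tap_grip (a point): Centre of the tap's red lever, on its vertical turning axis: a bar 36 mm long (this point's x), 9 mm wide (y), 18 mm high (z); clear space under it: its underside is 20 mm, its top 38 mm above the lid's flat top. The axis is 48 mm from the lid's axis; at 0 the lever points radially, along the lid's x.
- lid: Loose clear plastic lid, an open-bottomed cap: outer diameter 160 mm, wall 6 mm, flat top face 64 mm above the origin (centre of its lower rim; z up), about 0.45 kg. The tap is on its +x side. It rests on the pot's flange with 4 mm sideways play and only its weight holds it, but it must not be raised before the tap is open.
- lid_knob (a point): Centre of the lid's handle: a black upright round knob on the lid's axis, 28 mm diameter, 40 mm high; this point is 84 mm above the lid's lower rim, 20 mm above its flat top.
- pot: Fixed round aluminium vacuum pot, outer diameter 140 mm, wall 5 mm, rim at 68 mm, inner floor at 8 mm above the origin (centre of its underside, on the table). A dark flange of 172 mm diameter surrounds it with its top at 62 mm, where the lid's lower rim rests.
- mat: Fixed round cork mat, 190 mm diameter, 6 mm thick, where the lid is to be put down. Origin: centre of its underside, on the table.
- swatch: Loose green metal colour sample shaped like a saddle, about 0.12 kg, standing in the pot. Origin: midway between the lower edges of its legs, z up; front and back alike. Legs: plates 46 mm wide (y), 4 mm thick, 50 mm high, at x = -17 and +17 mm (30 mm gap), joined by a V-shaped roof with its ridge 69 mm up. Hung, the rail runs along its y, the rail's axis 53.5 mm above its origin.
- swatch_tab (a point): Middle of the sample's white grip tab on the roof's ridge: 36 mm long (x), 12 mm thick (y), free from 69 to 104 mm above the sample's origin; this point is 86 mm above it. In the pot the whole tab stands above the pot's rim. Axes as the sample's.
- rail_mid (a point): Middle of the rack's steel rail, on its axis, 140 mm above the table. Rail: diameter 16 mm, along this point's y, free between end posts at y = -165 and +165 mm. The open side, facing the robot, is -x.
- rack: Fixed drying rack. Origin on the table below the rail's middle, axes as the rail's. Base 150 x 370 x 10 mm. White lamp hood above: underside 310, top 344 mm above the table, x = +15 to +75, y = -185 to +185 mm; it stops a vertical gripper, while one tilted 30 to 45 degrees, its body leaning to -x, passes in front. Posts behind the rail at y = -172, +172.
- dry_swatch: A blue sample of the same shape hanging loose on the rail, 75 to 105 mm from its middle on the +y side; leave it alone. Origin as for the green one.
- glue: White glue bottle with red cap, 40 mm diameter, 120 mm tall; leave alone. Origin: centre of its underside.
- tin_yellow: Low paint tin with yellow paint, 60 mm diameter, 27 mm high; leave alone. Origin: centre of its underside.
- tin_red: Low paint tin with red paint, 60 mm diameter, 27 mm high; leave alone. Origin: centre of its underside.
Things that resemble listed ones, but are neither listed nor needed, are in the scene too. Of the things that look like the lid, the middle-sized one is meant.

How it is judged:
On the way, in this order (a step that is already met when the one before it is completed fails the run):
1. the vent tap is turned open while the lid is still on the pot (value of joint tap above 1.2 rad and z of lid in the frame of pot below 0.068 m), for 0.1 s.
2. the lid is set down on the cork mat, still held (horizontal distance between lid and mat below 0.04 m and z of lid in the frame of mat between 0 and 0.014 m and angle between lid's own z axis and vertical below 0.1 rad and contact force between the fingers and lid above 0.5 N), for 0.1 s.
3. the green sample is lifted out of the pot (z of swatch in the frame of pot above 0.08 m and contact force between the fingers and swatch above 0.5 N), for 0.1 s.
4. the green sample sits astride the rail, still held (x of swatch in the frame of rail_mid between -0.016 and 0.016 m and y of swatch in the frame of rail_mid between -0.14 and 0.14 m and z of swatch in the frame of rail_mid between -0.062 and -0.038 m and angle between swatch's own z axis and vertical below 0.3 rad and angle between the y axis of swatch and the y axis of rail_mid, either way round below 0.35 rad and contact force between the fingers and swatch above 0.5 N), for 0.1 s.
At the end, for the whole second after the job is handed in: The tap is open (at least 1.2 rad); the lid stands upright (within 0.1 rad) and at rest on the mat, its centre within 40 mm of the mat's; the green sample hangs at rest astride the rail between the posts, within 0.3 rad of upright and square to the rail within 0.35 rad (value of joint tap above 1.2 rad and horizontal distance between lid and mat below 0.04 m and z of lid in the frame of mat between 0 and 0.014 m and angle between lid's own z axis and vertical below 0.1 rad and x of swatch in the frame of rail_mid between -0.016 and 0.016 m and y of swatch in the frame of rail_mid between -0.14 and 0.14 m and z of swatch in the frame of rail_mid between -0.062 and -0.038 m and angle between swatch's own z axis and vertical below 0.3 rad and angle between the y axis of swatch and the y axis of rail_mid, either way round below 0.35 rad and linear speed of lid below 0.02 m/s and linear speed of swatch below 0.03 m/s and contact force between swatch and rack above 0.3 N and contact force between lid and mat above 1 N); the robot touches nothing.
It fails at once if the lid is raised while the vent tap is still closed (value of joint tap below 1.1 rad and z of lid in the frame of pot above 0.07 m).
It fails at once if the lamp rack is knocked hard by the arm (contact force between the arm and rack above 12 N).
It fails at once if the blue sample is disturbed (distance of dry_swatch from where it was at the start of the episode above 0.02 m or angle between dry_swatch's own z axis and vertical above 0.5 rad).
It fails at once if the glue bottle or a paint tin is moved (distance of any of glue, tin_yellow, tin_red from where it was at the start of the episode above 0.025 m).
It also fails if it takes over 67 s, if anything falls off the work surface, if the arm or the gripper's body presses on something with over 40 N, if the wrist force passes 120 N, or if a joint passes its speed limit or range.

ROBOT

A 6-joint arm with a two-finger parallel gripper is mounted at the origin on the work surface. World frame = base frame: x ahead of the robot, y to its left, z up, the work surface at z = 0. Lengths are in m, angles in rad, forces in N, time in s.
With the tool pointing down it reaches from about 0.25 to 0.725 m from the base axis. Payload 4 kg.
Tool frame: the origin (TCP) lies at the very end of the fingers, on their centre line; the grasp point (between the pads) lies 19 mm behind it; z points along the fingers, y is the line along which they close (so a half turn about z gives the same grasp; the last joint's range is limited). The gripper opens to 85 mm and grips with 20 to 120 N. Pads are 22 mm wide; open, the fingers measure 114 mm over their backs; the gripper's body (76 mm by 85 mm) begins 54 mm behind the grasp point. The pads swing forward as they close: fully open they stand 13 mm farther back than shut.
Start: joints at [-1.201, 0.241, 0.005, 1.335, 0, 1.571], TCP at [0.181, -0.466, 0.231] pointing down, gripper open.
Joint ranges: [-2.72, 2.72], [-1.05, 1.87], [-1.09, 1.28], [-1.99, 2.15], [-1.42, 1.44], [-3.14, 3.14]. Speed limits (rad/s): [2.79, 2.79, 3.14, 3.14, 3.14, 3.14].

INTERFACE

Orientations are given as a unit quaternion [x, y, z, w].
In Python, from workcell import status, viewer, hand_in gives the robot as it stands.
- The arm moves only by the tool servo_tool, never from a script. Its argument "moves" is a list of rows, each an object with "gripper": the opening, from 0 (shut) to 1 (fully open); "dp": the shift along the world's x, y, z in cm, a list of three; "dr": the turn, a rotation vector about the world's x, y, z in degrees, a list of three. A call has 1 to 8 rows; each row shifts and turns the commanded pose from where the row before left it; what a row does not reach is not made up. A row lasts 1/10 s, in which the tool goes at most 50 mm and 8.59 degrees, less where a joint would pass 70% of its speed; a pose out of reach is approached as far as the arm can. A call with a gripper value outside its range is refused whole. The fingers move at their own pace and stop on an object; the grip force is fixed at half the most. Time passes only in rows, so rows that do not move let the fingers close. It gives the time, the measured TCP pose, the force, the opening and the grip force at its end, in the units of the state.
- status.state(): the state, without advancing time (a new reading comes with each control period).
- viewer.camera(name): name is "scene" or "top"; returns the picture (480x640x3 uint8, blue, green, red); there is no depth.
- viewer.camera_params(name): a dict with "K" (3x3 intrinsics, pixels), "k1" (the pictures are not rectified: a ray, as slopes to the right and down, at radius r is drawn at 1 + k1 r^2 times it, then the intrinsics apply), "R" (3x3) and "t" (3): a world point X has camera coordinates R X + t. Camera axes: x right, y down, z forward; pixel columns grow to the right and rows downward; lengths in m; the calibration is good to about 2 mm. A picture is of the moment at which its call begins. camera_params takes no time and is no camera call.
- hand_in(): hands the job in; it is judged then, once.
The state is a dict: "time_s": time; "joint_positions": joint angles; "qvel": joint speeds; "tau": joint torques, N m; "tcp_pos": TCP position; "orientation": TCP orientation; "ft_force": force on the tool from outside, world axes, zero at the start; "wrist_torque": the same for the moment, N m; "gripper_width": finger opening in m; "grasp_force": force on a finger pad.
Only numpy, scipy, OpenCV 4.12 (cv2) and the standard library are available. Lean on these libraries where they do the work, as an engineer would, in place of code of your own. Each camera call takes 0.05 s, during which the arm holds its last target. There are 200 camera calls.

## Working session

There is one attempt and no reset: what is moved stays moved. The work goes in short steps, Python scripts to look and compute and a tool call to move; the robot and the scene stay as the last step left them, time stands still between calls to the robot, and variables do not carry over. Pictures are saved under pics/ and viewed, at most 10 in all, crops included, and the job is handed in when it is done.

Besides the shell and the picture viewer there is one more tool, called in YAML: its name, and indented under it one key for each argument. servo_tool: Moves the arm, as the interface text tells. Its arguments: {"type":"object","properties":{"moves":{"type":"array","items":{"type":"object","properties":{"gripper":{"type":"number"},"dp":{"type":"array","items":{"type":"number"}},"dr":{"type":"array","items":{"type":"number"}}}}}},"required":["moves"]}

```bash
mkdir -p pics; ls
cat > h.py <<'E'
import numpy as np, cv2
from workcell import status, viewer, hand_in
def ray(cam,u,v):
    p=viewer.camera_params(cam);K=np.array(p["K"]);R=np.array(p["R"]);t=np.array(p["t"])
    d=np.array([(u-K[0,2])/K[0,0],(v-K[1,2])/K[1,1]]);s=d.copy()
    for _ in range(30): s=d/(1+p["k1"]*(s@s))
    return -R.T@t, R.T@np.array([s[0],s[1],1])
def onz(cam,u,v,z):
    o,d=ray(cam,u,v); return o+d*(z-o[2])/d[2]
def proj(cam,X):
    p=viewer.camera_params(cam);c=np.array(p["R"])@np.array(X)+np.array(p["t"]);s=c[:2]/c[2];s=s*(1+p["k1"]*(s@s))
    K=np.array(p["K"]);return np.array([K[0,0]*s[0]+K[0,2],K[1,1]*s[1]+K[1,2]])
E
python3 - <<'E'
from h import *
for c in("scene","top"):
    cv2.imwrite(f"pics/{c}0.png",viewer.camera(c)); p=viewer.camera_params(c)
    print(c,p["K"],p["k1"],-np.array(p["R"]).T@np.array(p["t"]),p["R"])
print(status.state())
E
```

```text
pics
scene [[518.77988767   0.         316.88848025]
 [  0.         518.77988767 235.02652298]
 [  0.           0.           1.        ]] 0.0059847029429632576 [1.03004257 0.38046387 1.11757103] [[-5.78059027e-01  8.15994945e-01 -1.01418607e-04]
 [ 6.86210987e-01  4.86051504e-01 -5.41173185e-01]
 [-4.41545289e-01 -3.12899640e-01 -8.40911157e-01]]
top [[478.99187554   0.         322.76338201]
 [  0.         478.99187554 233.00143164]
 [  0.           0.           1.        ]] 0.029100981991578567 [ 0.31507858 -0.00765643  1.09387459] [[ 0.01263121 -0.9996876  -0.02156764]
 [-0.98230219 -0.00837463 -0.18711569]
 [ 0.18687662  0.02354944 -0.98210109]]
{'time_s': 0.1, 'joint_positions': array([-1.20101403e+00,  2.41350214e-01,  3.84634735e-03,  1.33522945e+00,
       -1.57452781e-05,  1.57081268e+00]), 'qvel': array([ 3.08271227e-05, -1.83621886e-03,  3.50639200e-03, -2.93815258e-04,
       -8.03185832e-04,  1.38160789e-03]), 'tau': array([ 2.13883730e-03, -3.73137188e+01,  2.53010452e+01,  1.08580964e-02,
       -1.24617671e-06,  8.80696945e-06]), 'tcp_pos': array([ 0.18049072, -0.46566026,  0.23049091]), 'orientation': array([ 9.82957308e-01,  1.83831425e-01, -1.85793667e-04, -9.50538162e-04]), 'ft_force': array([ 1.0127789 ,  0.10359268, -0.3611175 ]), 'wrist_torque': array([-0.00400035,  0.03866209, -0.01534288]), 'grasp_force': 0.0, 'gripper_width': 0.08553921625300595}
```

View pics/top0.png

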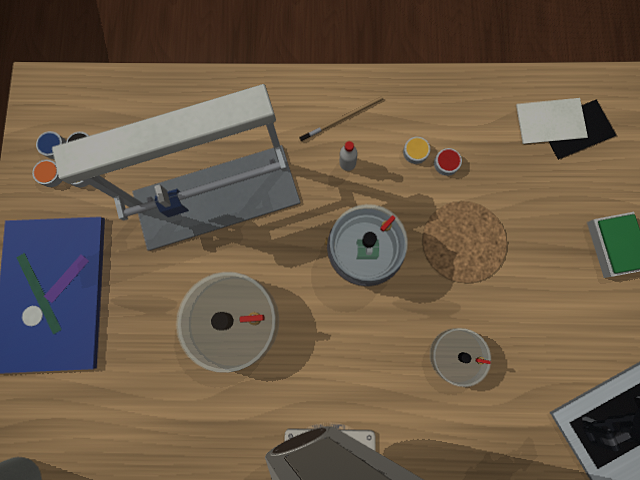

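View pics/scene0.png

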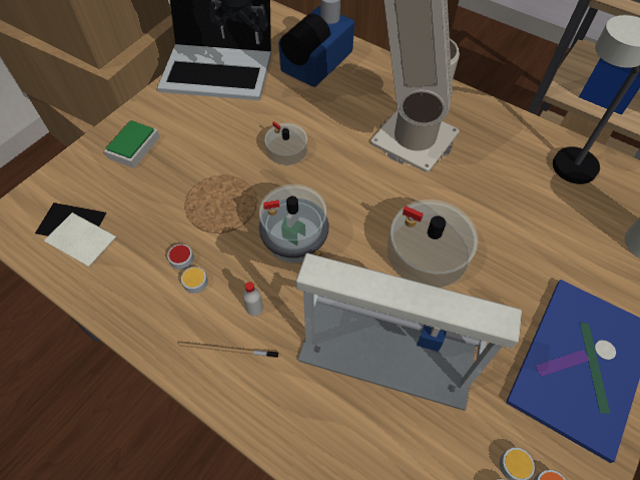

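Candidates for the lid in the top view: the large one at (226,320), the small one at (461,357), and the middle-sized one on the pot at (368,243). The one on the pot fits the description in both size and place. Next I'll confirm it in an enlarged crop and get colour measurements.

Run:
```python
from h import *
t=cv2.imread("pics/top0.png");s=cv2.imread("pics/scene0.png")
a=cv2.resize(t[190:300,310:430],(400,367),interpolation=2);b=cv2.resize(s[175:265,245:345],(400,360),interpolation=2)
out=np.zeros((600,800,3),np.uint8);out[:367,:400]=a;out[:360,400:]=b
out[367:600,:400]=cv2.resize(t[130:250,100:306],(400,233),interpolation=2)
out[367:600,400:]=cv2.resize(s[255:385,290:513],(400,233),interpolation=2)
cv2.imwrite("pics/c1.png",out)
def comps(c,im,m,z,name,amin=15):
    n,l,st,ce=cv2.connectedComponentsWithStats(m.astype(np.uint8))
    for i in range(1,n):
        if st[i,4]>=amin:
            ys,xs=np.where(l==i);P=np.array([onz(c,x,y,z)[:2] for x,y in zip(xs,ys)]);e=cv2.PCACompute2(P.astype(np.float64),mean=None)
            print(c,name,st[i,4],ce[i].round(1),P.mean(0).round(4),"ang",np.degrees(np.arctan2(e[1][0][1],e[1][0][0])).round(1),np.sqrt(e[2].ravel()).round(4))
for c,im in(("top",t),("scene",s)):
    h=cv2.cvtColor(im,cv2.COLOR_BGR2HSV);H,S,V=[h[...,i].astype(int) for i in range(3)]
    comps(c,im,((H<6)|(H>174))&(S>170)&(V>110),.160,"red")
    k=(V<45); r=np.zeros_like(k); (r.__setitem__((slice(220,255),slice(355,385)),1) if c=="top" else r.__setitem__((slice(190,220),slice(280,305)),1))
    comps(c,im,k&r,.156,"knob")
    comps(c,im,(H>20)&(H<32)&(S>140)&(V>150),.027,"yel",40)
    g=(H>50)&(H<90)&(S>50);r=np.zeros_like(k);r[190:300,240:420]=1
    comps(c,im,g&r,.06,"green")
# mat
h=cv2.cvtColor(t,cv2.COLOR_BGR2HSV)
```

```text
top red 56 [348.7 144.9] [ 0.6772 -0.0362] ang 118.6 [0.0046 0.0044]
top red 338 [448.5 159.7] [ 0.6462 -0.2383] ang 32.8 [0.0108 0.0106]
top red 65 [387.4 222.8] [ 0.5146 -0.1134] ang -43.1 [0.0103 0.0021]
top red 123 [251.1 318. ] [0.3251 0.1505] ang 95.4 [0.0127 0.0029]
top red 38 [483.2 360.8] [ 0.2524 -0.2878] ang 79.0 [0.0068 0.0015]
top knob 175 [369.1 239.5] [ 0.4812 -0.0773] ang -22.9 [0.0082 0.0068]
top yel 322 [417.2 148.3] [ 0.721  -0.1997] ang 130.0 [0.0126 0.0121]
top green 39 [360.1 242.9] [ 0.4905 -0.0647] ang 39.3 [0.0045 0.0034]
top green 215 [368.6 252.1] [ 0.4704 -0.0832] ang 110.6 [0.0155 0.009 ]
scene red 17 [276.2 124.4] [ 0.3141 -0.2537] ang 77.2 [0.0073 0.0017]
scene red 86 [271.1 204.3] [ 0.5197 -0.1093] ang -42.2 [0.0096 0.005 ]
scene red 73 [412.9 211.4] [0.3498 0.1646] ang 95.4 [0.0125 0.003 ]
scene red 264 [179.2 253.6] [ 0.7366 -0.1896] ang 134.7 [0.0107 0.0105]
scene red 64 [249.2 285.9] [ 0.7099 -0.0177] ang 64.6 [0.0055 0.0045]
scene knob 173 [292.1 204.7] [ 0.4906 -0.0714] ang 39.3 [0.0132 0.0068]
scene green 329 [292.5 230.8] [ 0.4989 -0.0688] ang 19.2 [0.0161 0.0152]
```

View pics/c1.png

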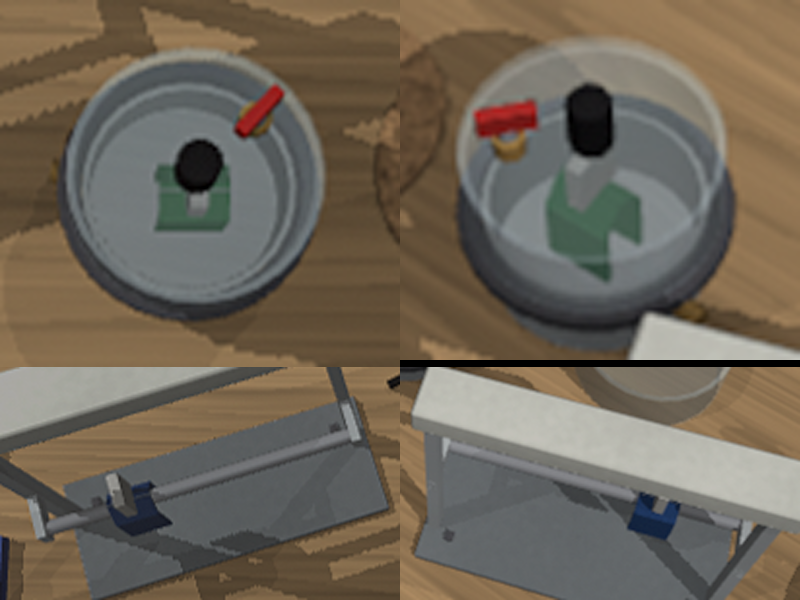

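The crop confirms the lid on the pot. It has the black knob at top (369,239) and the red lever at (387,223), and the green sample with its white tab is visible inside. Only the middle-sized lid is on the pot. The rail runs from top (123,211) to (280,166), with the blue sample near (165,203).

```bash
cat >> h.py <<'E'
def tri(pt,ps):
    A=[];b=[]
    for c,p in(("top",pt),("scene",ps)):
        o,d=ray(c,*p);d=d/np.linalg.norm(d);M=np.eye(3)-np.outer(d,d);A.append(M);b.append(M@o)
    X=np.linalg.lstsq(np.vstack(A),np.hstack(b),rcond=None)[0];return X, [ (proj(c,X)-p).round(1) for c,p in(("top",pt),("scene",ps))]
E
python3 - <<'E'
from h import *
t=cv2.imread("pics/top0.png")
print("tap",tri((387.4,222.8),(271.1,204.3)));print("knob",tri((369.1,239.5),(292.1,204.7)))
print("mat",onz("top",465,242,.006), onz("scene",221,203,.006))
print("glue cap",tri((348.7,144.9),(249.2,285.9)))
g=cv2.cvtColor(t,cv2.COLOR_BGR2GRAY).astype(int)
for x in range(195,276,16):
    y0=211.4-(x-123.2)*45.4/157; print(x,round(y0,1),g[int(y0)-9:int(y0)+10,x])
for u,v in((123.2,211.4),(280.2,166)):print(onz("top",u,v,.14))
h=cv2.cvtColor(t,cv2.COLOR_BGR2HSV);
# base plate corners (top of base z=.01) from crop: right-near, left-near, right-far
for cx,cy in((388,508),(98,599),(353,402)):
    u,v=100+cx/1.942,130+(cy-367)/1.942; print("base",(u,v),onz("top",u,v,.01))
E
```

```text
tap (array([ 0.51580212, -0.11373342,  0.15247735]), [array([-0.3,  0.1]), array([-0.3, -0.1])])
knob (array([ 0.48334094, -0.07792094,  0.14288203]), [array([-0.2,  0.1]), array([-0.2, -0. ])])
mat [ 0.5039343  -0.30671991  0.006     ] [ 0.51096771 -0.29913512  0.006     ]
glue cap (array([ 0.6948025 , -0.03716903,  0.11420923]), [array([-0.2,  0.1]), array([-0.2, -0. ])])
195 190.6 [ 93  93  92  91  93  91  99 111 116 117 113 100  82  65  66  87  93  93
  95]
211 186.0 [ 93  93  95  94  91 101 112 115 117 114 101  84  67  70  86  93  92  91
  91]
227 181.4 [ 92  92  92  93  93  99 111 115 117 116 103  83  68  71  89  95  91  92
  91]
243 176.8 [ 92  91  92  91  91  97 109 116 118 117 104  85  69  60  80  92  91  92
  91]
259 172.1 [ 92  92  92  91  94 108 115 117 119 105  86  70  63  83  95  94  93  92
  92]
275 167.5 [ 96  93  93  75  81 113 125 127 127 114  91  71  60  76  87  85  85  86
  87]
[0.53824787 0.42572638 0.14      ]
[0.63807494 0.10580641 0.14      ]
base (299.79402677651905, 202.60556127703398) [0.59308784 0.07287468 0.01      ]
base (150.46343975283213, 249.46446961894952) [0.47942591 0.41395957 0.01      ]
base (281.77136972193614, 148.0226570545829) [0.7269227  0.11879044 0.01      ]
```

servo_tool:
  moves:
    - {"gripper": 0.5,"dp": [2.1,2.2,0],"dr": [0,0,7.25]}
    - {"gripper": 0.5,"dp": [2.1,2.2,0],"dr": [0,0,7.25]}
    - {"gripper": 0.5,"dp": [2.1,2.2,0],"dr": [0,0,7.25]}
    - {"gripper": 0.5,"dp": [2.1,2.2,0],"dr": [0,0,7.25]}
    - {"gripper": 0.5,"dp": [2.1,2.2,0],"dr": [0,0,7.25]}
    - {"gripper": 0.5,"dp": [2.1,2.2,0],"dr": [0,0,7.25]}
    - {"gripper": 0.5,"dp": [2.1,2.2,0],"dr": [0,0,7.25]}
    - {"gripper": 0.5,"dp": [2.1,2.2,0],"dr": [0,0,7.25]}

```text
time_s: 0.9
tcp_pos: [0.3492, -0.289, 0.2309]
orientation: [0.769, 0.639, -0.0, -0.0]
ft_force: [-0.0, -1.1, -0.3]
gripper_width: 0.0425
grasp_force: 0.0
```

servo_tool:
  moves:
    - {"gripper": 0.5,"dp": [2.1,2.2,0],"dr": [0,0,7.25]}
    - {"gripper": 0.5,"dp": [2.1,2.2,0],"dr": [0,0,7.25]}
    - {"gripper": 0.5,"dp": [2.1,2.2,0],"dr": [0,0,7.25]}
    - {"gripper": 0.5,"dp": [2.1,2.2,0],"dr": [0,0,7.25]}
    - {"gripper": 0.5,"dp": [2.1,2.2,0],"dr": [0,0,7.25]}
    - {"gripper": 0.5,"dp": [2.1,2.2,0],"dr": [0,0,7.25]}
    - {"gripper": 0.5,"dp": [2.1,2.2,0],"dr": [0,0,7.25]}
    - {"gripper": 0.5,"dp": [0,0,0],"dr": [0,0,7]}

```text
time_s: 1.7
tcp_pos: [0.4976, -0.1336, 0.2305]
orientation: [0.363, 0.932, 0.001, -0.0]
ft_force: [-0.5, 0.4, 0.3]
gripper_width: 0.0431
grasp_force: 0.0
```

servo_tool:
  moves:
    - {"gripper": 0.5,"dp": [1.75,2.05,0]}
    - {"gripper": 0.5,"dp": [0,0,-3]}
    - {"gripper": 0.5,"dp": [0,0,-2.35]}
    - {"gripper": 0.5,"dp": [0,0,-2]}
    - {"gripper": 0.5,"dp": [0,0,-2]}
    - {"gripper": 0.5}

```text
validation failed for argument at $.mo...
```

servo_tool:
  moves:
    - {"gripper": 0.0}
    - {"gripper": 0.0}
    - {"gripper": 0.0}
    - {"gripper": 0.0}
    - {"gripper": 0.0}
    - {"gripper": 0.0}

```text
validation failed for argument at $.mo...
```

Run:
```python
from h import *
a=viewer.camera("top");b=viewer.camera("scene")
out=np.hstack([cv2.resize(a[160:300,290:430],(400,400),interpolation=2),cv2.resize(b[150:270,235:355],(400,400),interpolation=2)])
cv2.imwrite("pics/c2.png",out)
```

```text
(no output)
```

View pics/c2.png

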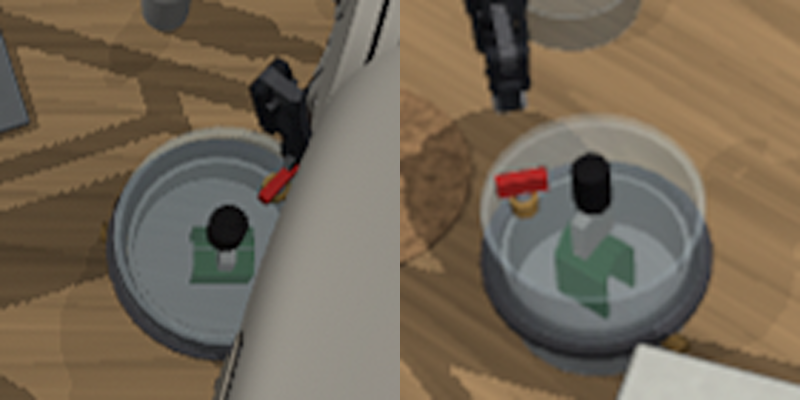

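The calls were refused because every row needs both dp and dr. The picture shows the arm hasn't moved and the lever is still free, so I'll resend with complete rows.

servo_tool:
  moves:
    - {"gripper": 0.5,"dp": [1.75,2.05,0],"dr": [0,0,0]}
    - {"gripper": 0.5,"dp": [0,0,-3],"dr": [0,0,0]}
    - {"gripper": 0.5,"dp": [0,0,-2.35],"dr": [0,0,0]}
    - {"gripper": 0.5,"dp": [0,0,-2],"dr": [0,0,0]}
    - {"gripper": 0.5,"dp": [0,0,-2],"dr": [0,0,0]}
    - {"gripper": 0.5,"dp": [0,0,0],"dr": [0,0,0]}

```text
time_s: 2.4
tcp_pos: [0.5103, -0.1157, 0.1348]
orientation: [0.369, 0.93, -0.001, -0.003]
ft_force: [0.3, 0.6, 0.2]
gripper_width: 0.0429
grasp_force: 0.0
```

servo_tool:
  moves:
    - {"gripper": 0.0,"dp": [0,0,0],"dr": [0,0,0]}
    - {"gripper": 0.0,"dp": [0,0,0],"dr": [0,0,0]}
    - {"gripper": 0.0,"dp": [0,0,0],"dr": [0,0,0]}
    - {"gripper": 0.0,"dp": [0,0,0],"dr": [0,0,0]}
    - {"gripper": 0.0,"dp": [0,0,0],"dr": [0,0,0]}
    - {"gripper": 0.0,"dp": [0,0,0],"dr": [0,0,0]}

```text
time_s: 3.0
tcp_pos: [0.5141, -0.1161, 0.1404]
orientation: [0.367, 0.93, 0.0, 0.002]
ft_force: [-2.4, 0.7, 5.2]
gripper_width: 0.0081
grasp_force: 64.5
```

servo_tool:
  moves:
    - {"gripper": 0.0,"dp": [0,0,0],"dr": [0,0,7]}
    - {"gripper": 0.0,"dp": [0,0,0],"dr": [0,0,7]}
    - {"gripper": 0.0,"dp": [0,0,0],"dr": [0,0,7]}
    - {"gripper": 0.0,"dp": [0,0,0],"dr": [0,0,7]}
    - {"gripper": 0.0,"dp": [0,0,0],"dr": [0,0,7]}
    - {"gripper": 0.0,"dp": [0,0,0],"dr": [0,0,7]}

```text
time_s: 3.6
tcp_pos: [0.5143, -0.1154, 0.1403]
orientation: [0.007, 1.0, 0.0, 0.002]
ft_force: [-1.9, 1.4, 4.0]
gripper_width: 0.0082
grasp_force: 75.2
```

servo_tool:
  moves:
    - {"gripper": 0.0,"dp": [0,0,0],"dr": [0,0,7]}
    - {"gripper": 0.0,"dp": [0,0,0],"dr": [0,0,7]}
    - {"gripper": 0.0,"dp": [0,0,0],"dr": [0,0,7]}
    - {"gripper": 0.0,"dp": [0,0,0],"dr": [0,0,7]}
    - {"gripper": 0.0,"dp": [0,0,0],"dr": [0,0,7]}
    - {"gripper": 0.0,"dp": [0,0,0],"dr": [0,0,7]}
    - {"gripper": 0.0,"dp": [0,0,0],"dr": [0,0,0]}

```text
time_s: 4.3
tcp_pos: [0.5142, -0.1148, 0.1403]
orientation: [-0.35, 0.937, 0.0, 0.002]
ft_force: [-2.0, 4.6, 5.3]
gripper_width: 0.0081
grasp_force: 75.9
```

Run:
```python
from h import *
s=status.state();print(s["wrist_torque"],s["ft_force"],s["joint_positions"].round(2))
```

```text
[ 0.8141966   0.39058141 -0.01998715] [-1.99862553  4.57804773  5.28480433] [-0.22  0.35 -0.09  1.13  0.   -0.94]
```

servo_tool:
  moves:
    - {"gripper": 0.0,"dp": [0,0,0],"dr": [0,0,4]}
    - {"gripper": 0.0,"dp": [0,0,0],"dr": [0,0,0]}
    - {"gripper": 0.22,"dp": [0,0,0],"dr": [0,0,0]}
    - {"gripper": 0.22,"dp": [0,0,0],"dr": [0,0,0]}
    - {"gripper": 0.22,"dp": [0,0,0],"dr": [0,0,0]}
    - {"gripper": 0.22,"dp": [0,0,2],"dr": [0,0,0]}
    - {"gripper": 0.22,"dp": [0,0,4],"dr": [0,0,0]}
    - {"gripper": 0.22,"dp": [0,0,3],"dr": [0,0,0]}

```text
time_s: 5.1
tcp_pos: [0.513, -0.1162, 0.2295]
orientation: [-0.382, 0.924, -0.0, -0.0]
ft_force: [0.7, -0.0, 0.3]
gripper_width: 0.0185
grasp_force: 0.0
```

servo_tool:
  moves:
    - {"gripper": 0.6,"dp": [-4,-4,0],"dr": [0,0,-8.5]}
    - {"gripper": 0.6,"dp": [-4,-4,0],"dr": [0,0,-8.5]}
    - {"gripper": 0.6,"dp": [-3,-3,0],"dr": [0,0,-8.5]}
    - {"gripper": 0.6,"dp": [0,0,0],"dr": [0,0,-8.5]}
    - {"gripper": 0.6,"dp": [0,0,0],"dr": [0,0,-8.5]}
    - {"gripper": 0.6,"dp": [0,0,0],"dr": [0,0,-8.5]}
    - {"gripper": 0.6,"dp": [0,0,0],"dr": [0,0,-8.5]}
    - {"gripper": 0.6,"dp": [0,0,0],"dr": [0,0,-8.5]}

```text
time_s: 5.9
tcp_pos: [0.412, -0.2169, 0.2279]
orientation: [0.204, 0.979, -0.0, -0.0]
ft_force: [0.2, 0.5, 0.2]
gripper_width: 0.0513
grasp_force: 0.0
```

```bash
cat > look.py <<'E'
from h import *
t=viewer.camera("top");s=viewer.camera("scene");cv2.imwrite("pics/t1.png",t);cv2.imwrite("pics/s1.png",s)
R={}
for c,im,(y0,y1,x0,x1) in(("top",t,(195,260,345,410)),("scene",s,(180,235,250,320))):
    h=cv2.cvtColor(im,cv2.COLOR_BGR2HSV).astype(int);H,S,V=h[...,0],h[...,1],h[...,2]
    for n,m in(("red",((H<6)|(H>174))&(S>170)&(V>100)),("knob",V<45)):
        q=np.zeros_like(m);q[y0:y1,x0:x1]=1;N,l,st,ce=cv2.connectedComponentsWithStats((m&q).astype(np.uint8));i=1+np.argmax(st[1:,4]);R[n,c]=ce[i]
        P=np.array([onz(c,x,y,.16)[:2] for y,x in zip(*np.where(l==i))]);e=cv2.PCACompute2(P,mean=None)[1][0];print(n,c,st[i],ce[i].round(1),np.degrees(np.arctan2(e[1],e[0])))
for n in("red","knob"):print(n,tri(R[n,"top"],R[n,"scene"]))
E
python3 look.py; python3 -c "
import cv2,numpy as np
a=cv2.imread('pics/t1.png');b=cv2.imread('pics/s1.png')
cv2.imwrite('pics/c3.png',np.hstack([cv2.resize(a[160:300,290:430],(400,400),interpolation=2),cv2.resize(b[150:270,235:355],(400,400),interpolation=2)]))"
```

```text
red top [382 216  14  15  73] [388.9 223. ] 40.26941830045024
knob top [364 233  14  15 172] [370.6 240.1] -26.368205108800275
red scene [269 196   4  16  51] [270.3 203.7] 41.56671446792862
knob scene [286 195  12  18 172] [291.2 203.8] 39.68882719634965
red (array([ 0.51540085, -0.11657989,  0.15213716]), [array([-0.3,  0.2]), array([-0.3, -0.1])])
knob (array([ 0.48229651, -0.08113913,  0.14273308]), [array([-0.1,  0. ]), array([-0.1, -0. ])])
```

View pics/c3.png

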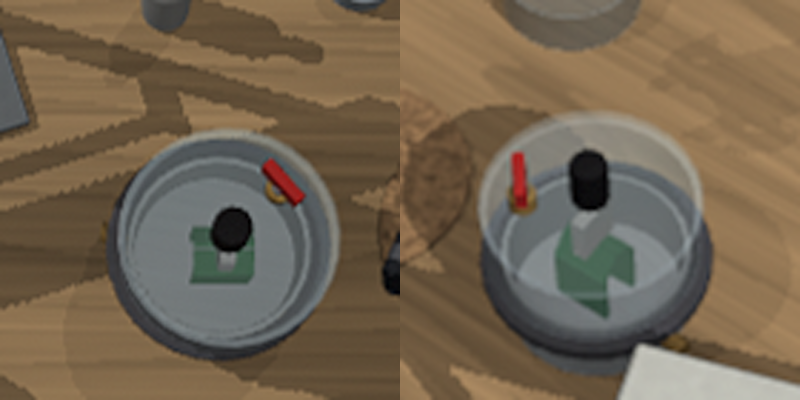

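The tap lever now points along 41°, with the radial direction at −47°, so it is open by about 88°. The lid is still seated. Next is the knob at (0.482, −0.081).

servo_tool:
  moves:
    - {"gripper": 0.6,"dp": [2,4,0.2],"dr": [0,0,-8]}
    - {"gripper": 0.6,"dp": [2,4,0],"dr": [0,0,-8]}
    - {"gripper": 0.6,"dp": [2,4,0],"dr": [0,0,0]}
    - {"gripper": 0.6,"dp": [1,1.6,0],"dr": [0,0,0]}
    - {"gripper": 0.6,"dp": [0,0,0],"dr": [0,0,0]}
    - {"gripper": 0.6,"dp": [0,0,-3],"dr": [0,0,0]}
    - {"gripper": 0.6,"dp": [0,0,-2],"dr": [0,0,0]}

```text
time_s: 6.7
tcp_pos: [0.4797, -0.0863, 0.1788]
orientation: [0.325, 0.946, -0.0, -0.0]
ft_force: [-0.3, -0.2, 0.1]
gripper_width: 0.0512
grasp_force: 0.0
```

servo_tool:
  moves:
    - {"gripper": 0.6,"dp": [0,0,-2],"dr": [0,0,0]}
    - {"gripper": 0.6,"dp": [0,0,-2.2],"dr": [0,0,0]}
    - {"gripper": 0.6,"dp": [0,0,0],"dr": [0,0,0]}
    - {"gripper": 0.0,"dp": [0,0,0],"dr": [0,0,0]}
    - {"gripper": 0.0,"dp": [0,0,0],"dr": [0,0,0]}
    - {"gripper": 0.0,"dp": [0,0,0],"dr": [0,0,0]}
    - {"gripper": 0.0,"dp": [0,0,0],"dr": [0,0,0]}
    - {"gripper": 0.0,"dp": [0,0,0],"dr": [0,0,0]}

```text
time_s: 7.5
tcp_pos: [0.4832, -0.0826, 0.1402]
orientation: [0.325, 0.946, 0.005, 0.002]
ft_force: [2.8, 9.6, 0.9]
gripper_width: 0.0268
grasp_force: 58.9
```

servo_tool:
  moves:
    - {"gripper": 0.0,"dp": [0,0,1],"dr": [0,0,0]}
    - {"gripper": 0.0,"dp": [0,0,1.5],"dr": [0,0,0]}
    - {"gripper": 0.0,"dp": [0,0,2],"dr": [0,0,0]}
    - {"gripper": 0.0,"dp": [0,0,2],"dr": [0,0,0]}
    - {"gripper": 0.0,"dp": [0,0,2],"dr": [0,0,0]}
    - {"gripper": 0.0,"dp": [0,0,0],"dr": [0,0,0]}

```text
time_s: 8.1
tcp_pos: [0.482, -0.0864, 0.2263]
orientation: [0.326, 0.945, 0.0, 0.003]
ft_force: [1.0, 0.3, -4.5]
gripper_width: 0.0265
grasp_force: 61.0
```

servo_tool:
  moves:
    - {"gripper": 0.0,"dp": [0.3,-2,0],"dr": [0,0,0]}
    - {"gripper": 0.0,"dp": [0.3,-3,0],"dr": [0,0,0]}
    - {"gripper": 0.0,"dp": [0.3,-3,0],"dr": [0,0,0]}
    - {"gripper": 0.0,"dp": [0.3,-3,0],"dr": [0,0,0]}
    - {"gripper": 0.0,"dp": [0.3,-3,0],"dr": [0,0,0]}
    - {"gripper": 0.0,"dp": [0.3,-3,0],"dr": [0,0,0]}
    - {"gripper": 0.0,"dp": [0.3,-3,0],"dr": [0,0,0]}
    - {"gripper": 0.0,"dp": [0.2,-2,0],"dr": [0,0,0]}

```text
time_s: 8.9
tcp_pos: [0.5024, -0.3078, 0.2212]
orientation: [0.327, 0.945, -0.0, -0.001]
ft_force: [0.4, 0.5, -4.8]
gripper_width: 0.0261
grasp_force: 60.7
```

Run:
```python
from h import *
s=status.state();print(s["tcp_pos"],s["ft_force"],s["wrist_torque"])
a=viewer.camera("top");b=viewer.camera("scene");cv2.imwrite("pics/t2.png",a);cv2.imwrite("pics/s2.png",b)
cv2.imwrite('pics/c4.png',np.hstack([cv2.resize(a[170:310,310:520],(480,320),interpolation=2),cv2.resize(b[120:330,160:370],(320,320),interpolation=2)]))
```

```text
[ 0.50238737 -0.30781212  0.22123958] [ 0.44971194  0.49582689 -4.76029159] [ 0.033646   -0.06647245  0.02060756]
```

View pics/c4.png

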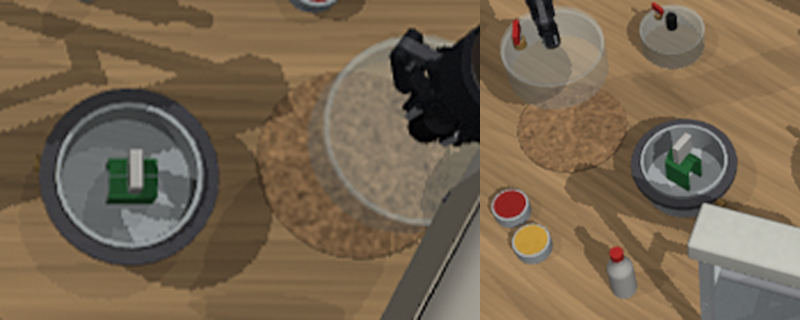

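The lid is off and hangs level above the mat, and the pot is open with the green sample inside. I'll lower it now.

servo_tool:
  moves:
    - {"gripper": 0.0,"dp": [0.3,0.2,-3],"dr": [0,0,0]}
    - {"gripper": 0.0,"dp": [0,0,-3],"dr": [0,0,0]}
    - {"gripper": 0.0,"dp": [0,0,-3],"dr": [0,0,0]}
    - {"gripper": 0.0,"dp": [0,0,-2],"dr": [0,0,0]}
    - {"gripper": 0.0,"dp": [0,0,-1],"dr": [0,0,0]}
    - {"gripper": 0.0,"dp": [0,0,-0.5],"dr": [0,0,0]}
    - {"gripper": 0.0,"dp": [0,0,-0.3],"dr": [0,0,0]}
    - {"gripper": 0.0,"dp": [0,0,-0.3],"dr": [0,0,0]}

```text
time_s: 9.8
tcp_pos: [0.5071, -0.3041, 0.0928]
orientation: [0.326, 0.945, -0.0, 0.001]
ft_force: [0.3, 0.1, -4.9]
gripper_width: 0.0262
grasp_force: 60.7
```

servo_tool:
  moves:
    - {"gripper": 0.0,"dp": [0,0,-0.2],"dr": [0,0,0]}
    - {"gripper": 0.0,"dp": [0,0,-0.2],"dr": [0,0,0]}
    - {"gripper": 0.0,"dp": [0,0,0],"dr": [0,0,0]}

```text
time_s: 10.1
tcp_pos: [0.5062, -0.3037, 0.0878]
orientation: [0.326, 0.945, -0.0, 0.0]
ft_force: [0.6, -0.1, -4.8]
gripper_width: 0.0265
grasp_force: 60.7
```

servo_tool:
  moves:
    - {"gripper": 0.0,"dp": [0,0,-0.2],"dr": [0,0,0]}
    - {"gripper": 0.0,"dp": [0,0,-0.2],"dr": [0,0,0]}
    - {"gripper": 0.0,"dp": [0,0,-0.1],"dr": [0,0,0]}
    - {"gripper": 0.0,"dp": [0,0,0],"dr": [0,0,0]}

```text
time_s: 10.5
tcp_pos: [0.5061, -0.3036, 0.0831]
orientation: [0.326, 0.945, -0.0, 0.0]
ft_force: [-0.9, 1.9, -1.4]
gripper_width: 0.0264
grasp_force: 61.5
```

servo_tool:
  moves:
    - {"gripper": 0.0,"dp": [0,0,-0.1],"dr": [0,0,0]}
    - {"gripper": 0.0,"dp": [0,0,0],"dr": [0,0,0]}
    - {"gripper": 0.0,"dp": [0,0,0],"dr": [0,0,0]}
    - {"gripper": 0.55,"dp": [0,0,0],"dr": [0,0,0]}
    - {"gripper": 0.55,"dp": [0,0,0],"dr": [0,0,0]}
    - {"gripper": 0.55,"dp": [0,0,0],"dr": [0,0,0]}
    - {"gripper": 0.55,"dp": [0,0,0],"dr": [0,0,0]}
    - {"gripper": 0.55,"dp": [0,0,2],"dr": [0,0,0]}

```text
time_s: 11.3
tcp_pos: [0.5043, -0.3025, 0.0989]
orientation: [0.326, 0.945, 0.001, -0.003]
ft_force: [-0.4, -0.1, -0.5]
gripper_width: 0.0466
grasp_force: 0.0
```

Run:
```python
from h import *
a=cv2.imread("pics/t2.png");b=cv2.imread("pics/s2.png")
R={}
for c,im,(y0,y1,x0,x1) in(("top",a,(228,262,345,390)),("scene",b,(195,250,255,330))):
    h=cv2.cvtColor(im,cv2.COLOR_BGR2HSV).astype(int);H,S,V=h[...,0],h[...,1],h[...,2]
    q=np.zeros(H.shape,bool);q[y0:y1,x0:x1]=1
    for n,m,z in(("green",(H>50)&(H<90)&(S>120),.06),("tab",(S<40)&(V>140),.112)):
        N,l,st,ce=cv2.connectedComponentsWithStats((m&q).astype(np.uint8))
        for i in np.argsort(-st[1:,4])[:2]+1:
            r=cv2.minAreaRect(np.argwhere(l==i)[:,::-1].astype(np.float32));bx=cv2.boxPoints(r)
            print(n,c,st[i],ce[i].round(1));print(bx.round(1).tolist(),[onz(c,*p,z)[:2].round(4).tolist() for p in bx])
out=np.hstack([cv2.resize(a[225:265,345:395],(400,320),interpolation=0),cv2.resize(b[195:250,260:320],(400,367),interpolation=0)[:320]])
cv2.imwrite("pics/c5.png",out)
```

```text
green top [357 248  22  11 172] [367.4 253.6]
[[357.0, 248.0], [378.0, 248.0], [378.0, 258.0], [357.0, 258.0]] [[0.4791, -0.058], [0.4796, -0.1036], [0.4576, -0.1034], [0.4572, -0.058]]
green top [357 240   8   6  44] [360.8 242.5]
[[357.0, 240.0], [364.0, 240.0], [364.0, 245.0], [357.0, 245.0]] [[0.4969, -0.058], [0.497, -0.0733], [0.4859, -0.0732], [0.4858, -0.058]]
tab top [377 235  13  11  88] [384.5 240.2]
[[377.0, 235.0], [389.0, 235.0], [389.0, 245.0], [377.0, 245.0]] [[0.4986, -0.097], [0.4989, -0.1218], [0.4778, -0.1216], [0.4776, -0.0968]]
tab top [367 235   5  17  82] [369.  243.3]
[[367.0, 235.0], [371.0, 235.0], [371.0, 251.0], [367.0, 251.0]] [[0.4985, -0.0762], [0.4985, -0.0845], [0.4649, -0.0843], [0.4648, -0.0761]]
green scene [282 218  23  27 315] [292.6 230.8]
[[276.5, 232.60000610351562], [287.1000061035156, 214.5], [308.20001220703125, 226.8000030517578], [297.6000061035156, 244.89999389648438]] [[0.5258, -0.0973], [0.468, -0.1088], [0.4674, -0.0443], [0.5245, -0.0344]]
tab scene [266 202  56  45 307] [289.2 225.8]
[[262.20001220703125, 236.89999389648438], [271.3999938964844, 195.60000610351562], [325.5, 207.6999969482422], [316.29998779296875, 249.0]] [[0.5789, -0.0932], [0.4731, -0.1492], [0.4268, -0.0218], [0.5334, 0.027]]
tab scene [287 207  11  12  61] [292.  212.6]
[[286.0, 216.1999969482422], [294.70001220703125, 206.0], [298.1000061035156, 208.89999389648438], [289.3999938964844, 219.0]] [[0.5009, -0.0838], [0.4654, -0.0847], [0.4676, -0.073], [0.503, -0.0723]]
```

View pics/c5.png

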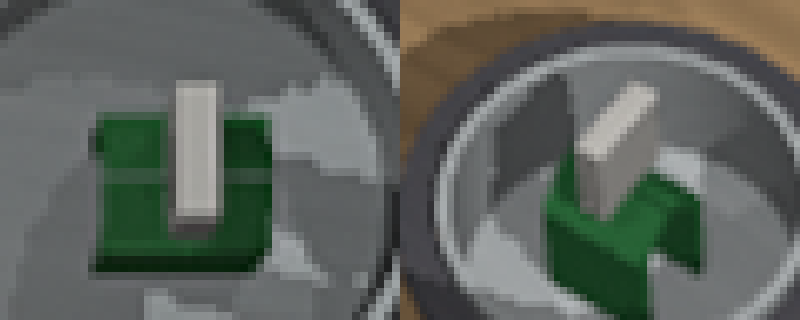

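The tab's top face is at top px (369,243), which puts its centre at about (0.483, −0.079) with yaw near 0. I'll approach it with the tool yawed +38° and then tilted 40°.

servo_tool:
  moves:
    - {"gripper": 0.55,"dp": [0,0,4],"dr": [0,0,0]}
    - {"gripper": 0.55,"dp": [0,0,4],"dr": [0,0,0]}
    - {"gripper": 0.45,"dp": [-1,3,3],"dr": [0,0,7.5]}
    - {"gripper": 0.45,"dp": [-1,4,2],"dr": [0,0,7.5]}
    - {"gripper": 0.45,"dp": [-1,4,0],"dr": [0,0,7.5]}
    - {"gripper": 0.45,"dp": [-1,4,0],"dr": [0,0,7.5]}
    - {"gripper": 0.45,"dp": [0,4,0],"dr": [0,0,8]}
    - {"gripper": 0.45,"dp": [0,3,0],"dr": [0,0,0]}

```text
time_s: 12.1
tcp_pos: [0.4658, -0.0817, 0.232]
orientation: [-0.001, 1.0, 0.0, 0.0]
ft_force: [0.7, -0.2, 1.0]
gripper_width: 0.0385
grasp_force: 0.0
```

servo_tool:
  moves:
    - {"gripper": 0.45,"dp": [0,0,0],"dr": [0,-8,0]}
    - {"gripper": 0.45,"dp": [0,0,0],"dr": [0,-8,0]}
    - {"gripper": 0.45,"dp": [0,0,0],"dr": [0,-8,0]}
    - {"gripper": 0.45,"dp": [0,0,0],"dr": [0,-8,0]}
    - {"gripper": 0.45,"dp": [0,0,0],"dr": [0,-8,0]}
    - {"gripper": 0.45,"dp": [0,0,0],"dr": [0,0,0]}
    - {"gripper": 0.45,"dp": [0,0,0],"dr": [0,0,0]}

```text
time_s: 12.8
tcp_pos: [0.4657, -0.0838, 0.2318]
orientation: [0.001, 0.94, 0.0, 0.341]
ft_force: [0.5, 0.4, 1.2]
gripper_width: 0.0389
grasp_force: 0.0
```

```bash
cat > st.py <<'E'
from h import *
from scipy.spatial.transform import Rotation as Ro
s=status.state();M=Ro.from_quat(s["orientation"]).as_matrix()
print(s["tcp_pos"].round(4),"y",M[:,1].round(3),"z",M[:,2].round(3),"grasp",(s["tcp_pos"]-.019*M[:,2]).round(4),s["joint_positions"].round(2))
E
python3 st.py
```

```text
[ 0.4657 -0.0838  0.2318] y [0.001 1.    0.001] z [ 0.641 -0.    -0.767] grasp [ 0.4535 -0.0838  0.2464] [-0.3  -0.27 -0.75  0.42  0.19 -0.23]
```

servo_tool:
  moves:
    - {"gripper": 0.45,"dp": [2.9,0.5,-2],"dr": [0,0,0]}
    - {"gripper": 0.45,"dp": [0,0,-4],"dr": [0,0,0]}
    - {"gripper": 0.45,"dp": [0,0,-3],"dr": [0,0,0]}
    - {"gripper": 0.45,"dp": [0,0,-2],"dr": [0,0,0]}
    - {"gripper": 0.45,"dp": [0,0,-2],"dr": [0,0,0]}
    - {"gripper": 0.45,"dp": [0,0,-1.5],"dr": [0,0,0]}
    - {"gripper": 0.45,"dp": [0,0,0],"dr": [0,0,0]}
    - {"gripper": 0.45,"dp": [0,0,0],"dr": [0,0,0]}

```text
time_s: 13.6
tcp_pos: [0.4992, -0.0794, 0.0884]
orientation: [-0.0, 0.939, -0.0, 0.343]
ft_force: [0.7, -0.3, -0.0]
gripper_width: 0.0384
grasp_force: 0.0
```

```bash
python3 st.py
python3 - <<'E'
from h import *
a=viewer.camera("top");b=viewer.camera("scene");cv2.imwrite("pics/t3.png",a);cv2.imwrite("pics/s3.png",b)
cv2.imwrite('pics/c6.png',np.hstack([cv2.resize(a[170:310,310:520],(480,320),interpolation=2),cv2.resize(b[170:270,240:340],(320,320),interpolation=2)]))
E
```

```text
[ 0.4992 -0.0794  0.0884] y [ 0.  1. -0.] z [ 0.645 -0.    -0.764] grasp [ 0.4869 -0.0794  0.1029] [-0.26  0.09 -0.95 -0.15  0.16 -0.2 ]
```

View pics/c6.png

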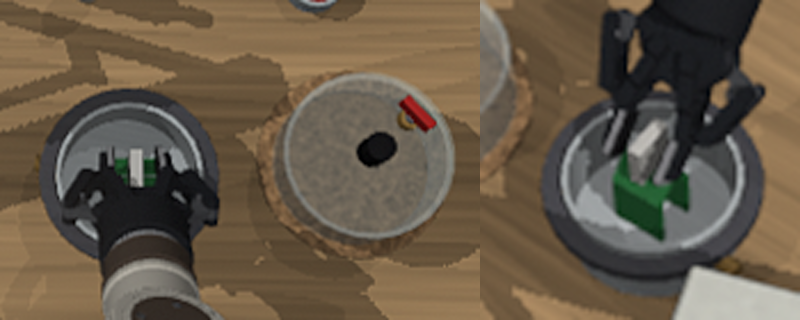

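The fingers straddle the white tab, and the lid stands upright on the mat with its tap open. I'll close and lift.

servo_tool:
  moves:
    - {"gripper": 0.45,"dp": [-0.4,0,-0.3],"dr": [0,0,0]}
    - {"gripper": 0.0,"dp": [0,0,0],"dr": [0,0,0]}
    - {"gripper": 0.0,"dp": [0,0,0],"dr": [0,0,0]}
    - {"gripper": 0.0,"dp": [0,0,0],"dr": [0,0,0]}
    - {"gripper": 0.0,"dp": [0,0,0],"dr": [0,0,0]}
    - {"gripper": 0.0,"dp": [0,0,0],"dr": [0,0,0]}
    - {"gripper": 0.0,"dp": [0,0,0],"dr": [0,0,0]}

```text
time_s: 14.4
tcp_pos: [0.4912, -0.0787, 0.0839]
orientation: [0.0, 0.94, 0.0, 0.342]
ft_force: [-3.3, -0.4, 3.8]
gripper_width: 0.011
grasp_force: 62.1
```

servo_tool:
  moves:
    - {"gripper": 0.0,"dp": [0,0,1],"dr": [0,0,0]}
    - {"gripper": 0.0,"dp": [0,0,2],"dr": [0,0,0]}
    - {"gripper": 0.0,"dp": [0,0,3],"dr": [0,0,0]}
    - {"gripper": 0.0,"dp": [0,0,3],"dr": [0,0,0]}
    - {"gripper": 0.0,"dp": [0,0,3],"dr": [0,0,0]}
    - {"gripper": 0.0,"dp": [0,0,3],"dr": [0,0,0]}
    - {"gripper": 0.0,"dp": [0,0,0],"dr": [0,0,0]}

```text
time_s: 15.1
tcp_pos: [0.4941, -0.0793, 0.2395]
orientation: [-0.0, 0.938, -0.001, 0.347]
ft_force: [1.4, 0.2, -1.0]
gripper_width: 0.0114
grasp_force: 61.3
```

```bash
python3 st.py
python3 - <<'E'
from h import *
t=cv2.imread("pics/t3.png");s=cv2.imread("pics/s3.png")
P=[onz("top",u,v,.14) for u,v in((195,191),(211,186.1),(227,181.3),(243,176.4),(259,171.8))]
for p in P: print(p.round(4))
d=P[-1]-P[0];print("rail yaw",np.degrees(np.arctan2(-d[0]*-1,-d[1]))*1)
# scene check: where the rail's free span should appear
for y in(-.16,0,.16):
    a=np.radians(17.4);X=[.588-y*np.sin(a),.266+y*np.cos(a),.14];print(proj("scene",X).round(1),proj("top",X).round(1))
# blue sample
h=cv2.cvtColor(t,cv2.COLOR_BGR2HSV);m=cv2.inRange(h,(105,110,30),(130,255,255));m[:, :140]=0;m[:,210:]=0
ys,xs=np.where(m[150:240]>0);print("blue",xs.mean(),ys.mean()+150,xs.min(),xs.max(),onz("top",xs.mean(),ys.mean()+150,.14))
E
```

```text
[ 0.4941 -0.0793  0.2395] y [ 0.     1.    -0.002] z [ 0.65  -0.002 -0.76 ] grasp [ 0.4817 -0.0793  0.254 ] [-0.26 -0.22 -0.7   0.4   0.17 -0.2 ]
[0.5828 0.2808 0.14  ]
[0.5936 0.2482 0.14  ]
[0.6042 0.2155 0.14  ]
[0.615  0.1826 0.14  ]
[0.6252 0.1497 0.14  ]
rail yaw 17.90202842669056
[321.7 296.9] [276.6 167. ]
[396.8 318.8] [202.3 188.6]
[476. 342.] [126.7 210.5]
blue 169.4777777777778 201.79444444444445 155 187 [0.55937274 0.33209614 0.14      ]
```

servo_tool:
  moves:
    - {"gripper": 0.0,"dp": [0.3,2,0.3],"dr": [0,0,2]}
    - {"gripper": 0.0,"dp": [0.3,2.5,0],"dr": [0,0,2.5]}
    - {"gripper": 0.0,"dp": [0.3,3,0],"dr": [0,0,2.5]}
    - {"gripper": 0.0,"dp": [0.3,3,0],"dr": [0,0,2.5]}
    - {"gripper": 0.0,"dp": [0.4,3,0],"dr": [0,0,2.5]}
    - {"gripper": 0.0,"dp": [0.4,3,0],"dr": [0,0,2.5]}
    - {"gripper": 0.0,"dp": [0.4,3,0],"dr": [0,0,2]}
    - {"gripper": 0.0,"dp": [0.4,3,0],"dr": [0,0,1]}

```text
time_s: 15.9
tcp_pos: [0.518, 0.1471, 0.234]
orientation: [-0.143, 0.929, 0.052, 0.336]
ft_force: [0.5, -1.2, -1.0]
gripper_width: 0.0112
grasp_force: 61.1
```

servo_tool:
  moves:
    - {"gripper": 0.0,"dp": [0.5,3,0],"dr": [0,0,0]}
    - {"gripper": 0.0,"dp": [0.5,3,0],"dr": [0,0,0]}
    - {"gripper": 0.0,"dp": [0,0,0],"dr": [0,0,0]}
    - {"gripper": 0.0,"dp": [0,0,0],"dr": [0,0,0]}

```text
time_s: 16.3
tcp_pos: [0.5279, 0.2066, 0.234]
orientation: [-0.144, 0.929, 0.052, 0.336]
ft_force: [-0.1, -0.1, -1.1]
gripper_width: 0.0117
grasp_force: 61.2
```

```bash
python3 st.py
```

```text
[0.5279 0.2066 0.234 ] y [-0.302  0.953 -0.   ] z [ 0.61   0.193 -0.769] grasp [0.5163 0.203  0.2486] [ 0.41 -0.07 -0.59  0.36 -0.06  0.08]
```

servo_tool:
  moves:
    - {"gripper": 0.0,"dp": [0,0,1],"dr": [0,0,0]}
    - {"gripper": 0.0,"dp": [2,0.6,0],"dr": [0,0,0]}
    - {"gripper": 0.0,"dp": [2,0.6,0],"dr": [0,0,0]}
    - {"gripper": 0.0,"dp": [2,0.6,0],"dr": [0,0,0]}
    - {"gripper": 0.0,"dp": [1.5,0.4,0],"dr": [0,0,0]}
    - {"gripper": 0.0,"dp": [0.5,0.2,0],"dr": [0,0,0]}
    - {"gripper": 0.0,"dp": [0,0,0],"dr": [0,0,0]}
    - {"gripper": 0.0,"dp": [0,0,0],"dr": [0,0,0]}

```text
time_s: 17.1
tcp_pos: [0.6082, 0.2294, 0.2455]
orientation: [-0.142, 0.929, 0.052, 0.337]
ft_force: [-0.9, -0.0, -1.6]
gripper_width: 0.0112
grasp_force: 61.1
```

```bash
python3 st.py
python3 - <<'E'
from h import *
a=viewer.camera("top");b=viewer.camera("scene");cv2.imwrite("pics/t4.png",a);cv2.imwrite("pics/s4.png",b)
cv2.imwrite('pics/c7.png',np.hstack([cv2.resize(a[130:250,150:270],(400,400),interpolation=2),cv2.resize(b[250:370,310:430],(400,400),interpolation=2)]))
E
```

```text
[0.6082 0.2294 0.2455] y [-0.299  0.954  0.   ] z [ 0.612  0.192 -0.767] grasp [0.5966 0.2257 0.2601] [ 0.38  0.08 -0.4   0.39 -0.05  0.06]
```

View pics/c7.png

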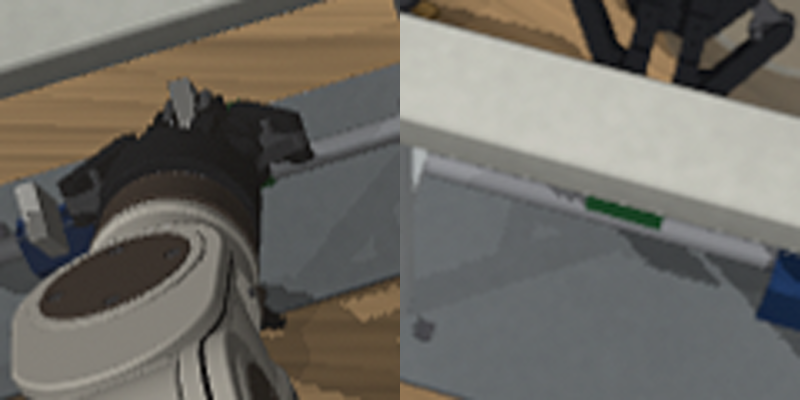

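Top view: the tab tip is at (204,155), clear of the hood, and the blue sample is untouched. Scene view: the back leg's lower edge runs from (366,314) to (388,318) and shows over the rail. I'll check this against the expected pose.

Run:
```python
from h import *
b=cv2.imread("pics/s4.png");h=cv2.cvtColor(b,cv2.COLOR_BGR2HSV);m=cv2.inRange(h,(50,110,20),(90,255,255));m[:290]=0;m[345:]=0;m[:,:340]=0;m[:,420:]=0
q=[]
for x in range(367,388,2):
    y=np.where(m[:,x])[0]
    if len(y):q.append((x,y.max()+.5))
a=np.radians(17.7);ex=np.array([np.cos(a),np.sin(a)]);ey=np.array([-np.sin(a),np.cos(a)])
mid=np.array([.588,.266])
for (x,y) in q[::3]:
    X=onz("scene",x,y,.1695)[:2];print((x,y),X.round(4),"rack x,y",((X-mid)@ex).round(4),((X-mid)@ey).round(4))
# rail line from scene: profile near column 350 (free part)
o=cv2.imread("pics/scene0.png")
g=cv2.cvtColor(o,cv2.COLOR_BGR2GRAY)
for x in(340,356,372,388,404):
    y0=int(proj("scene",[*(mid+0*ex),.14])[1]+(x-396.8)*.29);print(x,y0,g[y0-10:y0+12,x])
```

```text
(367, np.float64(312.5)) [0.6238 0.2143] rack x,y 0.0184 -0.0601
(373, np.float64(313.5)) [0.6188 0.2252] rack x,y 0.0169 -0.0483
(379, np.float64(315.5)) [0.6156 0.2371] rack x,y 0.0175 -0.0359
(385, np.float64(317.5)) [0.6124 0.249 ] rack x,y 0.018 -0.0236
340 302 [182 161 128 121 121 119 118 116 115 113 125 134 130 127 118 102  94  99
 103 103 103 101]
356 307 [171 139 121 122 121 119 119 119 113 116 129 131 130 123 111  92  86  94
  93  93  93  97]
372 311 [178 152 123 120 120 120 118 116 113 113 125 134 132 127 117 103  91  91
  93  92  94  93]
388 316 [166 131 120 123 120 118 117 120 118 119 131 132 131 121 110  87  65  65
  65  65  65  63]
404 320 [173 141 121 123 121 120 119 117 113 113 126 133 133 127 115  98  76  62
  62  79  97  97]
```

servo_tool:
  moves:
    - {"gripper": 0.0,"dp": [0,0,-1],"dr": [0,0,0]}
    - {"gripper": 0.0,"dp": [0,0,-1],"dr": [0,0,0]}
    - {"gripper": 0.0,"dp": [0,0,-1],"dr": [0,0,0]}
    - {"gripper": 0.0,"dp": [0,0,-0.7],"dr": [0,0,0]}
    - {"gripper": 0.0,"dp": [0,0,0],"dr": [0,0,0]}

```text
time_s: 17.7
tcp_pos: [0.6079, 0.2299, 0.2069]
orientation: [-0.143, 0.93, 0.052, 0.336]
ft_force: [0.3, 0.4, -1.9]
gripper_width: 0.0112
grasp_force: 61.2
```

```bash
python3 st.py
```

```text
[0.6079 0.2299 0.2069] y [-0.3    0.954  0.   ] z [ 0.61   0.192 -0.769] grasp [0.5963 0.2263 0.2215] [ 0.39  0.13 -0.47  0.29 -0.05  0.06]
```

No contact force, so the legs are astride the rail (their bottom is at about z 0.131). I'll continue down.

servo_tool:
  moves:
    - {"gripper": 0.0,"dp": [0,0,-1],"dr": [0,0,0]}
    - {"gripper": 0.0,"dp": [0,0,-1],"dr": [0,0,0]}
    - {"gripper": 0.0,"dp": [0,0,-1],"dr": [0,0,0]}
    - {"gripper": 0.0,"dp": [0,0,-0.5],"dr": [0,0,0]}
    - {"gripper": 0.0,"dp": [0,0,-0.3],"dr": [0,0,0]}
    - {"gripper": 0.0,"dp": [0,0,0],"dr": [0,0,0]}

```text
time_s: 18.3
tcp_pos: [0.6089, 0.2303, 0.1709]
orientation: [-0.143, 0.929, 0.052, 0.338]
ft_force: [-0.1, 0.2, -2.0]
gripper_width: 0.0112
grasp_force: 61.2
```

servo_tool:
  moves:
    - {"gripper": 0.0,"dp": [0,0,-0.3],"dr": [0,0,0]}
    - {"gripper": 0.0,"dp": [0,0,-0.2],"dr": [0,0,0]}
    - {"gripper": 0.0,"dp": [0,0,-0.2],"dr": [0,0,0]}
    - {"gripper": 0.0,"dp": [0,0,0],"dr": [0,0,0]}

```text
time_s: 18.7
tcp_pos: [0.609, 0.2303, 0.1644]
orientation: [-0.143, 0.929, 0.052, 0.338]
ft_force: [-0.5, -0.0, -0.9]
gripper_width: 0.0111
grasp_force: 61.2
```

servo_tool:
  moves:
    - {"gripper": 0.0,"dp": [0,0,-0.2],"dr": [0,0,0]}
    - {"gripper": 0.0,"dp": [0,0,0],"dr": [0,0,0]}
    - {"gripper": 0.0,"dp": [0,0,0],"dr": [0,0,0]}

```text
time_s: 19.0
tcp_pos: [0.6096, 0.2305, 0.1631]
orientation: [-0.143, 0.929, 0.052, 0.338]
ft_force: [1.7, 0.2, -1.5]
gripper_width: 0.0109
grasp_force: 61.3
```

servo_tool:
  moves:
    - {"gripper": 0.0,"dp": [0,0,-0.2],"dr": [0,0,0]}
    - {"gripper": 0.0,"dp": [0,0,0],"dr": [0,0,0]}
    - {"gripper": 0.0,"dp": [0,0,0],"dr": [0,0,0]}

```text
time_s: 19.3
tcp_pos: [0.6102, 0.2307, 0.1625]
orientation: [-0.142, 0.928, 0.052, 0.34]
ft_force: [-2.7, -0.6, 5.4]
gripper_width: 0.0111
grasp_force: 62.1
```

It is seated, with about 7 N of support. I'll open gently and retreat along the tool axis.

servo_tool:
  moves:
    - {"gripper": 0.12,"dp": [0,0,0],"dr": [0,0,0]}
    - {"gripper": 0.2,"dp": [0,0,0],"dr": [0,0,0]}
    - {"gripper": 0.3,"dp": [0,0,0],"dr": [0,0,0]}
    - {"gripper": 0.35,"dp": [0,0,0],"dr": [0,0,0]}
    - {"gripper": 0.35,"dp": [0,0,0],"dr": [0,0,0]}
    - {"gripper": 0.35,"dp": [-0.6,-0.2,0.8],"dr": [0,0,0]}
    - {"gripper": 0.35,"dp": [-1.2,-0.4,1.5],"dr": [0,0,0]}
    - {"gripper": 0.35,"dp": [-1.8,-0.6,2.3],"dr": [0,0,0]}

```text
time_s: 20.1
tcp_pos: [0.572, 0.2179, 0.2057]
orientation: [-0.143, 0.929, 0.052, 0.337]
ft_force: [0.6, 0.3, 0.5]
gripper_width: 0.0299
grasp_force: 0.0
```

servo_tool:
  moves:
    - {"gripper": 0.35,"dp": [-3,-1,3],"dr": [0,0,0]}
    - {"gripper": 0.35,"dp": [-3.5,-2,2],"dr": [0,0,0]}
    - {"gripper": 0.35,"dp": [-3,-3,1],"dr": [0,0,0]}
    - {"gripper": 0.35,"dp": [-2,-4,0],"dr": [0,0,0]}
    - {"gripper": 0.35,"dp": [0,-4,0],"dr": [0,0,0]}
    - {"gripper": 0.35,"dp": [0,-4,0],"dr": [0,0,0]}
    - {"gripper": 0.35,"dp": [0,0,0],"dr": [0,0,0]}
    - {"gripper": 0.35,"dp": [0,0,0],"dr": [0,0,0]}

```text
time_s: 20.9
tcp_pos: [0.458, 0.0367, 0.2672]
orientation: [-0.141, 0.929, 0.051, 0.339]
ft_force: [0.5, 0.5, -1.0]
gripper_width: 0.03
grasp_force: 0.0
```

```bash
python3 st.py
python3 - <<'E'
from h import *
a=viewer.camera("top");b=viewer.camera("scene")
cv2.imwrite('pics/c8.png',np.hstack([cv2.resize(a[120:310,100:520],(800,362),interpolation=2)[:, :500],cv2.resize(b[250:370,310:410],(300,362),interpolation=2)]));cv2.imwrite("pics/t5.png",a)
E
```

```text
[0.458  0.0367 0.2672] y [-0.296  0.955  0.   ] z [ 0.615  0.191 -0.765] grasp [0.4464 0.033  0.2817] [-0.08 -0.33 -0.68  0.55  0.24 -0.3 ]
```

View pics/c8.png

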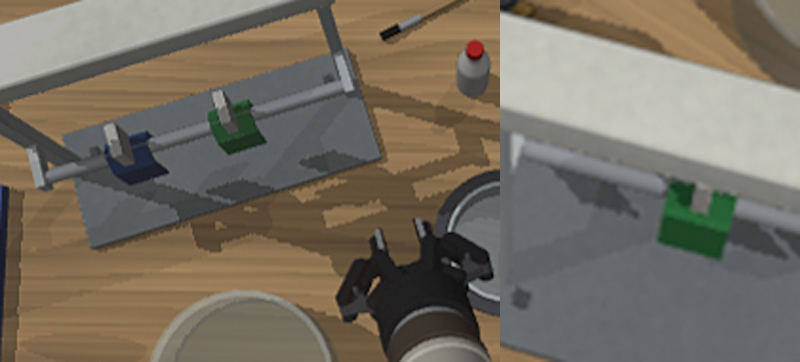

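The green sample hangs square and upright astride the rail, just like the blue one. The gripper is clear and the lid is on the mat, so I'm handing in.

```bash
python3 -c "
from workcell import hand_in
print(hand_in())"
```

```text
the job is handed in; nothing more can be done
None
```

I handed the job in at about 21 s with the tap open, the lid upright on the mat, and the green sample hanging upright astride the rail; `hand_in()` returned no verdict.

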